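Present two spare parts to the code reader on a spring-return tray

TASK

With the spring-return tray still closed, stand the steel pin in the tray's larger pocket and the brass sleeve in its smaller pocket. Then pull the tray out by its red knob until its white line is level with the red mark of the code reader, and finish while still holding it steady there with the gripper, both parts fully down in their pockets. Leave the blue nylon roller, the green bin and the carton where they are.

Things in the scene. Friction and masses are not known exactly. Their poses are not given: they have to be found in the camera images.
- station: Fixed scan station: grey base plate, two aluminium side rails (56 mm high), blue spring housing (72 mm high) across its far end at x = 97 to 130 mm. Origin on the bench under it; x axis along the rails, against the pull direction, z up. Reaches x = -100 to +130, y = -88 to +88 mm. The tray slides between the rails. Place and yaw vary.
- tray (a joint): Tray travel in m: 0 = closed against its stop, growing as it is pulled out along the station's -x, up to 0.11. A spring always pulls it shut: about 5 N closed, plus 50 N/m (about 9 N at 0.08); no latch. The tray is a grey plastic block 120 x 144 x 30 mm, its top face 52 mm above the bench.
- tray_pointer (a point): Outer end of the white line (5 mm wide) on top of the tray, at the tray's +y edge; moves with the tray. Level with the middle of the two pockets. Axes as the station's.
- pocket_steel (a point): Centre of the mouth (on the tray's top face, 52 mm above the bench) of the larger, 33 mm wide, 20 mm deep round pocket, on the tray's +y side, 72 mm behind the knob and 36 mm to the +y side of it. Moves with the tray; z up.
- pocket_brass (a point): The same for the smaller pocket, 27 mm wide and 20 mm deep, on the tray's -y side (36 mm to the -y side of the knob).
- reader: Black code reader head on a post beside the station's +y rail, 100 mm high, 50 mm long along the rail, from 98 to 148 mm off the station's centre line. Fixed, at a different place along the rail each time. Origin on the bench on the station's centre line, level with the red mark, which is at the middle of the head; axes as the station's.
- reader_mark (a point): The red mark, a red bar 5 mm wide across the top of the +y rail. The point is its tray-side end, 58 mm above the bench; axes as the station's. The tray is at the mark when tray_pointer and reader_mark have the same x along the station's axis (45 to 85 mm of tray travel).
- steel_pin: Bare steel pin, solid round bar, 30 mm diameter, 60 mm tall, dark groove near the top, about 0.33 kg, standing upright on the bench. Origin at the centre of its underside, z up its axis.
- brass_sleeve: Brass sleeve, 24 mm diameter, 60 mm tall, with a dark bore at the top, about 0.18 kg, standing upright on the bench. Origin at the centre of its underside, z up its axis.
- nylon_roller: Blue nylon roller, 27 mm diameter, 60 mm tall, standing upright on the bench; not wanted. Origin at the centre of its underside.
- stock_bin: Open green plastic bin, 100 x 150 x 65 mm, to leave alone. Origin at the centre of its underside.
- carton: Cardboard carton, 90 x 120 x 70 mm, to leave alone. Origin at the centre of its underside.
- tray_handle (a point): Point on the axis of the tray's red upright knob, a plain round post of 24 mm diameter standing 55 mm up from the tray's top, its top 107 mm above the bench. The point is the centre of the knob's top and moves with the tray; axes as the station's.

How it is judged:
On the way, in this order (a step that is already met when the one before it is completed fails the run):
1. both parts stand fully down in their own pockets and are let go, the tray still closed (horizontal distance between steel_pin and pocket_steel below 0.006 m and z of steel_pin in the frame of pocket_steel below -0.015 m and angle between each of steel_pin, brass_sleeve's own z axis and vertical below 0.12 rad and horizontal distance between brass_sleeve and pocket_brass below 0.006 m and z of brass_sleeve in the frame of pocket_brass below -0.015 m and contact force between the fingers and steel_pin below 0.3 N and contact force between the fingers and brass_sleeve below 0.3 N and value of joint tray below 0.012 m), for 0.2 s.
2. the tray is pulled out and held with its white line at the red mark, both parts still in their pockets (x of tray_pointer in the frame of reader_mark between -0.005 and 0.005 m and value of joint tray above 0.03 m and horizontal distance between steel_pin and pocket_steel below 0.006 m and z of steel_pin in the frame of pocket_steel below -0.015 m and angle between each of steel_pin, brass_sleeve's own z axis and vertical below 0.12 rad and horizontal distance between brass_sleeve and pocket_brass below 0.006 m and z of brass_sleeve in the frame of pocket_brass below -0.015 m), for 0.5 s.
At the end, for the whole second after the job is handed in: fingers hold the tray still (over 1.5 N, under 10 mm/s), white line within 5 mm of the red mark; pin and sleeve in their own pockets (6 mm off-centre, over 15 mm deep, 0.12 rad upright), not touched by the fingers; roller, bin and carton within 30 mm of their start (all of step 2 and contact force between the fingers and steel_pin below 0.3 N and contact force between the fingers and brass_sleeve below 0.3 N and velocity of joint tray between -0.01 and 0.01 m/s and contact force between the fingers and station above 1.5 N and distance of each of nylon_roller, stock_bin, carton from where it was at the start of the episode below 0.03 m); the arm keeps its last pose, push and grip.
It fails at once if the blue nylon roller is moved by more than 30 mm (distance of nylon_roller from where it was at the start of the episode above 0.03 m).
It fails at once if the green stock bin is moved by more than 30 mm (distance of stock_bin from where it was at the start of the episode above 0.03 m).
It fails at once if the carton is moved by more than 30 mm (distance of carton from where it was at the start of the episode above 0.03 m).
It also fails if it takes over 72 s, if anything falls off the work surface, if the arm or the gripper's body presses on something with over 40 N, if the wrist force passes 120 N, or if a joint passes its speed limit or range.

ROBOT

A 6-joint arm with a two-finger parallel gripper is mounted at the origin on the work surface. World frame = base frame: x ahead of the robot, y to its left, z up, the work surface at z = 0. Lengths are in m, angles in rad, forces in N, time in s.
With the tool pointing down it reaches from about 0.3 to 0.775 m from the base axis. Payload 14.6 kg.
Tool frame: the origin (TCP) lies on the centre line of the jaws, within the pads' length; the fingertips stand 11 mm ahead of it and the grasp point (between the pads) lies 8 mm behind it; z points along the fingers, y is the line along which they close (so a half turn about z gives the same grasp; the last joint's range is limited). The gripper opens to 85 mm and grips with 20 to 120 N. Pads are 22 mm wide; open, the fingers measure 114 mm over their backs; the gripper's body (76 mm by 85 mm) begins 54 mm behind the grasp point. The pads swing forward as they close: fully open they stand 13 mm farther back than shut.
Start: joints at [1.077, 0.3, 1.521, -0, 1.321, -0.067], TCP at [0.228, 0.501, 0.215] pointing down, gripper open.
Joint ranges: [-3.03, 3.03], [-0.79, 2.21], [0.23, 2.52], [-1.04, 4.18], [0, 3.07], [-2.55, 2.55]. Speed limits (rad/s): [2.22, 2.22, 2.57, 3.14, 3.14, 3.14].

INTERFACE

Orientations are given as a unit quaternion [x, y, z, w].
In Python, from rig import telemetry, imaging, hand_in, finder gives the robot as it stands.
- The arm moves only by the tool apply_moves, never from a script. Its argument "deltas" is one flat list of numbers, 6 for each row, row after row: the shift along the world's x, y, z each as a share of 0.04 m, from -1 to 1, then the turn, a rotation vector about the world's x, y, z each as a share of 5 degrees, from -1 to 1. In form: [x, y, z, rx, ry, rz, x, y, z, rx, ry, rz, ...]. A call has 1 to 8 rows; each row shifts and turns the commanded pose from where the row before left it; what a row does not reach is not made up. A row lasts 1/8 s, in which the tool goes at most 62.5 mm and 10.7 degrees, less where a joint would pass 70% of its speed; a pose out of reach is approached as far as the arm can. A call with a number of a shift or a turn outside -1 to 1 is refused whole. A call with a gripper value outside its range is refused whole. "hand" is the closure, from -1 (fully open) to 1 (shut), set as the call begins (left out, the last holds). The fingers move at their own pace and stop on an object; "grip_force" is the grip in N (left out, the last holds). Time passes only in rows, so rows that do not move let the fingers close. It gives the time, the measured TCP pose, the force, the opening and the grip force at its end, in the units of the state.
- telemetry.observe(): the state, without advancing time (a new reading comes with each control period).
- imaging.read_camera(name): name is "scene" or "top" or "wrist"; returns (picture, depth): 384x512x3 uint8, red, green, blue; 384x512 float32, m along the optical axis (not along the pixel's ray), 0 where there is no reading.
- imaging.camera_model(name): a dict with "fov_y" (degrees; the focal length in pixels is half the picture's height over the tangent of half this angle, whatever the lens; pixels are square), "cx", "cy" (the principal point, pixels), "D" ([k1, k2, p1, p2, k3] as OpenCV has them; the pictures are not rectified), "extrinsics" (4x4, takes a point from world to camera coordinates); the wrist camera has in their place "T_tool_cam" (4x4, takes a point from camera to tool coordinates, whose origin is the TCP and whose axes are the flange's). Camera axes: x right, y down, z forward; pixel columns grow to the right and rows downward; lengths in m; the calibration is good to about 2 mm. A picture is of the moment at which its call begins: read the wrist's pose just before it. camera_model takes no time and is no camera call.
- hand_in(): hands the job in; it is judged then, once.
Trained networks look in the newest picture that a camera, given by its name, has taken for a name from the list of things; names that differ only in an ending like _2 or _b are one class to them, and where a whole thing is asked for, a point or a joint stands for the part that bears it (a point fixed in the world has none). Each returns a list of dicts, best first, with "conf" (0 to 1); they miss things now and then, are a little off and sometimes report something else, mostly with a low value. They report only what shows in the picture. A call takes as long as a camera call.
- finder.spot_in(camera, target): "box" ([left, top, width, height] in pixels, round what is visible of it).
- finder.regions_of(camera, target): "mask" (384x512 bool, what is visible of it) and "box" ([left, top, width, height] in pixels, round what is visible of it).
The state is a dict: "time_s": time; "joints": joint angles; "qd": joint speeds; "joint_efforts": joint torques, N m; "tool_pos": TCP position; "ee_rot": TCP orientation; "contact_force": force on the tool from outside, world axes, zero at the start; "torque": the same for the moment, N m; "finger_gap": opening from 0.0 (shut) to 1.0 (fully open); "grip_force": force on a finger pad.
Only numpy, scipy, OpenCV 4.12 (cv2) and the standard library are available. Lean on these libraries where they do the work, as an engineer would, in place of code of your own. Each camera call takes 0.05 s, during which the arm holds its last target. There are 200 camera calls.

## Working session

There is one attempt and no reset: what is moved stays moved. The work goes in short steps, Python scripts to look and compute and a tool call to move; the robot and the scene stay as the last step left them, time stands still between calls to the robot, and variables do not carry over. Pictures are saved under pics/ and viewed, at most 10 in all, crops included, and the job is handed in when it is done.

Besides the shell and the picture viewer there is one more tool, called after "Call:" by a JSON object that holds its "method" and its "body". apply_moves: Moves the arm, as the interface text tells. Shift numbers are shares of 0.04 m and turn numbers shares of 5 degrees, none past 1 either way. Its arguments: {"type":"object","properties":{"deltas":{"type":"array","items":{"type":"number"}},"hand":{"type":"number"},"grip_force":{"type":"number"}},"required":["deltas"]}

```bash
mkdir -p pics; ls
cat > h.py <<'E'
import numpy as np, cv2
from rig import telemetry, imaging, hand_in, finder
from scipy.spatial.transform import Rotation as R
def cam(n, st=None):
    m=imaging.camera_model(n); f=192/np.tan(np.radians(m["fov_y"])/2)
    K=np.array([[f,0,m["cx"]],[0,f,m["cy"]],[0,0,1]]); D=np.array(m["D"],float)
    if n=="wrist":
        T=np.eye(4); T[:3,:3]=R.from_quat(st["ee_rot"]).as_matrix(); T[:3,3]=st["tool_pos"]
        C=T@np.array(m["T_tool_cam"])
    else: C=np.linalg.inv(np.array(m["extrinsics"]))
    return K,D,C
def cloud(n, depth, st=None):
    K,D,C=cam(n,st); v,u=np.mgrid[0:384,0:512]
    p=cv2.undistortPoints(np.stack([u,v],-1).reshape(-1,1,2).astype(float),K,D).reshape(384,512,2)
    P=np.dstack([p*depth[...,None],depth]); W=P@C[:3,:3].T+C[:3,3]; W[depth<=0]=np.nan
    return W
def ray(n,uv,z,st=None):
    K,D,C=cam(n,st); p=cv2.undistortPoints(np.array(uv,float).reshape(-1,1,2),K,D).reshape(-1,2)
    d=np.c_[p,np.ones(len(p))]@C[:3,:3].T; o=C[:3,3]
    return o+d*((z-o[2])/d[:,2])[:,None]
def shot(n):
    st=telemetry.observe(); im,d=imaging.read_camera(n); return st,im,d
def save(im,f): cv2.imwrite('pics/'+f,im[...,::-1])
E
python3 - <<'E'
from h import *
for n in ("top","scene"):
    st,im,d=shot(n); save(im,n+'0.png'); W=cloud(n,d,st)
    print(n,cam(n)[2].round(3).tolist())
    for t in ["steel_pin","brass_sleeve","nylon_roller","stock_bin","carton","tray","station","reader","tray_handle","pocket_steel","pocket_brass"]:
        try: r=finder.regions_of(n,t)
        except Exception as e: print(t,e); continue
        for q in r[:2]:
            w=W[q["mask"]]; w=w[~np.isnan(w[:,0])]
            if not len(w): continue
            zt=np.percentile(w[:,2],95); s=w[w[:,2]>zt-.006]
            print(t,round(q["conf"],2),np.round(q["box"]).tolist(),"top",s.mean(0).round(4),"ztop",zt.round(4), "mid",((s.max(0)+s.min(0))/2).round(4))
print(telemetry.observe())
E
```

```text
pics
top [[-0.023, -0.989, 0.145, 0.361], [-1.0, 0.026, 0.016, -0.017], [-0.02, -0.144, -0.989, 1.177], [0.0, 0.0, 0.0, 1.0]]
steel_pin 0.59 [148.0, 190.0, 9.0, 12.0] top [0.5154 0.2959 0.0603] ztop 0.0631 mid [0.5156 0.2959 0.0614]
brass_sleeve 0.5 [151.0, 235.0, 10.0, 9.0] top [0.3977 0.2866 0.0592] ztop 0.0615 mid [0.398  0.2869 0.0592]
nylon_roller 0.42 [77.0, 128.0, 48.0, 42.0] top [0.6584 0.4584 0.0701] ztop 0.0728 mid [0.6588 0.4571 0.0726]
stock_bin 0.94 [380.0, 134.0, 63.0, 48.0] top [ 0.6191 -0.454   0.0634] ztop 0.0641 mid [ 0.6193 -0.4483  0.0642]
stock_bin 0.61 [76.0, 129.0, 52.0, 44.0] top [0.6583 0.4575 0.0701] ztop 0.0729 mid [0.6588 0.4556 0.0726]
carton 0.94 [76.0, 127.0, 51.0, 45.0] top [0.6583 0.4577 0.0701] ztop 0.0728 mid [0.6601 0.4551 0.0726]
tray 0.56 [234.0, 135.0, 52.0, 44.0] top [ 0.6191 -0.0163  0.0557] ztop 0.0566 mid [ 0.6238 -0.0123  0.0803]
station 0.66 [228.0, 122.0, 65.0, 89.0] top [ 0.6844 -0.0093  0.0745] ztop 0.0728 mid [ 0.6445 -0.0091  0.0884]
reader 0.62 [203.0, 156.0, 27.0, 21.0] top [0.5979 0.112  0.0998] ztop 0.1022 mid [0.5981 0.1114 0.100
[... 2129 characters left out ...]
]
{'time_s': 1.2, 'joints': array([ 1.07738294e+00,  2.99887385e-01,  1.52098426e+00,  1.19335868e-05,
        1.32068952e+00, -6.65705937e-02]), 'qd': array([ 0.00030366,  0.00101195, -0.0008608 , -0.00045798, -0.00052075,
       -0.00021928]), 'joint_efforts': array([-8.03419716e-04, -5.43356609e+01, -3.61984992e+01, -9.70658971e-05,
        6.14582641e-04, -5.26991050e-05]), 'tool_pos': array([0.22768449, 0.50065905, 0.21539417]), 'ee_rot': array([ 2.11806346e-01,  9.77311655e-01,  1.67298554e-05, -1.20482322e-06]), 'contact_force': array([-0.13056641,  0.07655444,  0.57474355]), 'torque': array([-0.0096623 ,  0.00761135, -0.02431903]), 'grip_force': 0.0, 'finger_gap': 0.9951469630348574}
```

Run:
```python
import cv2
a=cv2.imread('pics/top0.png')[110:260,70:330]; b=cv2.imread('pics/scene0.png')[150:300,180:390]
cv2.imwrite('pics/c1.png',cv2.resize(a,None,fx=3,fy=3,interpolation=2))
from h import *
m=imaging.camera_model("wrist"); print(m)
```

```text
{'fov_y': 70.67063434069748, 'cx': 257.4202141504582, 'cy': 191.42712363828372, 'D': array([-0.00613721,  0.        ,  0.        ,  0.        ,  0.        ]), 'T_tool_cam': array([[-1.25305696e-03, -9.50708428e-01, -3.10083722e-01,
         7.83139940e-02],
       [ 9.99999214e-01, -1.17684386e-03, -4.32852752e-04,
         8.47022218e-04],
       [ 4.65966342e-05, -3.10084021e-01,  9.50709155e-01,
        -1.58102930e-01],
       [ 0.00000000e+00,  0.00000000e+00,  0.00000000e+00,
         1.00000000e+00]])}
```

View pics/c1.png

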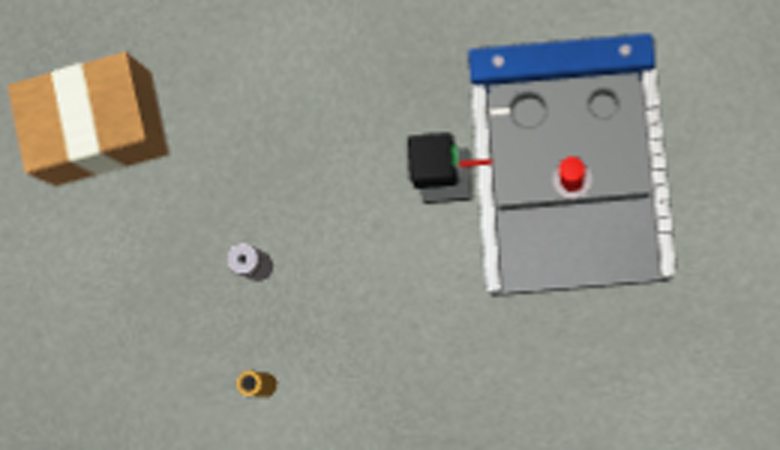

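Run:
```python
import cv2,numpy as np
a=cv2.imread('pics/top0.png'); b=cv2.imread('pics/scene0.png')
c=np.vstack([cv2.resize(a[90:330],(640,300),interpolation=2),cv2.resize(b[130:370],(640,300),interpolation=2)])
cv2.imwrite('pics/c2.png',c)
```

```text
(no output)
```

View pics/c2.png

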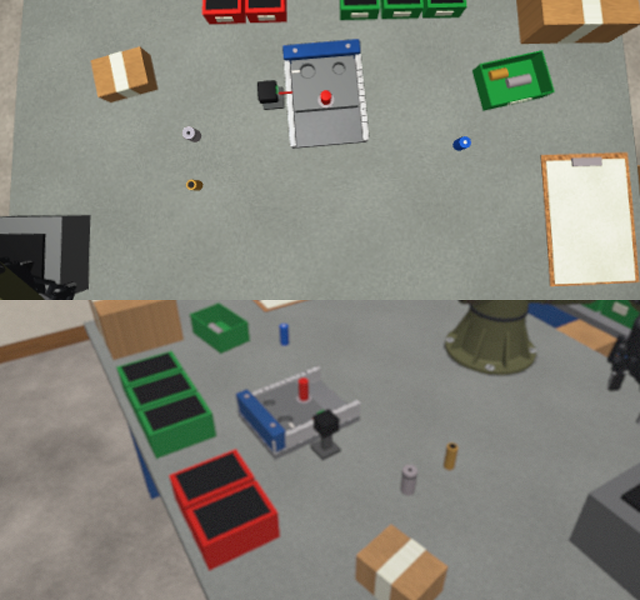

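Call:
{"method": "apply_moves", "body": {"deltas": [0.75,-0.75,0,0,0,0.8,0.75,-0.75,0,0,0,0.8,0.75,-0.75,0,0,0,0.8,0.75,-0.75,0,0,0,0.8,0.75,-0.75,0,0,0,0.8,0.75,-0.75,0,0,0,0.8,0.75,-0.75,0,0,0,0.8,0,0,0,0,0,0], "hand": -1, "grip_force": 60}}

```text
time_s: 2.2
tool_pos: [0.4391, 0.289, 0.2153]
ee_rot: [-0.03, 1.0, -0.0, 0.0]
contact_force: [-1.2, -0.4, 0.2]
finger_gap: 1.0
grip_force: 0.0
```

Run:
```python
from h import *
st,im,d=shot("wrist"); save(im,'w1.png'); print(st["time_s"],st["tool_pos"],st["ee_rot"])
W=cloud("wrist",d,st); np.savez('w1.npz',im=im,d=d)
for x0,y0 in ((.516,.296),(.399,.288)):
    s=(np.abs(W[...,0]-x0)<.03)&(np.abs(W[...,1]-y0)<.03)&(W[...,2]>.05)&(W[...,2]<.075)
    w=W[s]; pix=np.argwhere(s)
    (c,r)=cv2.minEnclosingCircle(w[:,:2].astype(np.float32))
    print(len(w),"z",np.median(w[:,2]),w.mean(0),"circ",c,r,"pix",pix.mean(0),pix.min(0),pix.max(0))
```

```text
2.2 [0.4390921  0.2889551  0.21526036] [-2.97574020e-02  9.99557143e-01 -1.17465107e-04  2.25526050e-05]
439 z 0.05945176404037916 [0.5151957  0.29544389 0.05873148] circ (0.5171249508857727, 0.295488566160202) 0.01517378818243742 pix [229.83143508 259.        ] [218 248] [241 270]
338 z 0.05973678643916158 [0.40059731 0.28795759 0.05956095] circ (0.4012072682380676, 0.2879908084869385) 0.012020261026918888 pix [139.37869822 258.48816568] [129 249] [150 268]
```

View pics/w1.png

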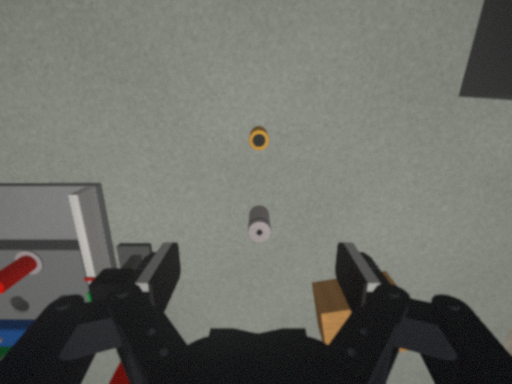

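Call:
{"method": "apply_moves", "body": {"deltas": [0.5,-0.95,0,0,0,0,0.5,-0.95,0,0,0,0,0.5,-0.95,0,0,0,0,0.5,-0.95,0,0,0,0,0.5,-0.95,0,0,0,0,0.5,-0.95,0,0,0,0,0.5,-0.95,0,0,0,0,0.5,-0.95,0,0,0,0]}}

```text
time_s: 3.25
tool_pos: [0.5981, -0.0134, 0.2155]
ee_rot: [-0.031, 1.0, 0.0, 0.0]
contact_force: [-0.3, 0.5, 0.4]
finger_gap: 0.999
grip_force: 0.0
```

Call:
{"method": "apply_moves", "body": {"deltas": [0,0,0,0,0,0]}}

```text
time_s: 3.38
tool_pos: [0.5982, -0.0144, 0.2149]
ee_rot: [-0.03, 1.0, -0.0, -0.0]
contact_force: [-0.7, 0.2, 0.2]
finger_gap: 0.998
grip_force: 0.0
```

Run:
```python
from h import *
st,im,d=shot("wrist"); save(im,'w2.png'); print(st["time_s"],st["tool_pos"],st["ee_rot"])
np.savez('w2.npz',im=im,d=d,p=st["tool_pos"],q=st["ee_rot"])
```

```text
3.375 [ 0.59817596 -0.0144205   0.21487275] [-2.97706002e-02  9.99556724e-01 -3.12987580e-05 -2.55126835e-04]
```

View pics/w2.png

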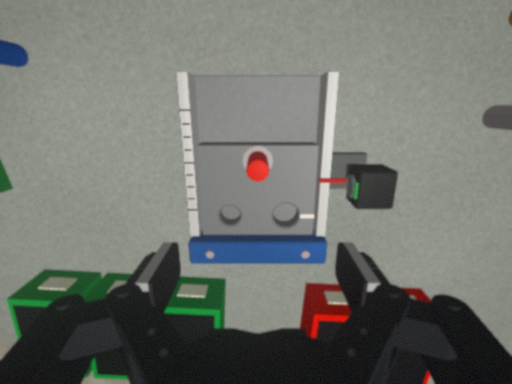

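```bash
cat > st.py <<'E'
from h import *
z=np.load('w2.npz'); im,d=z["im"],z["d"]; st={"tool_pos":z["p"],"ee_rot":z["q"]}
W=cloud("wrist",d,st)
hsv=cv2.cvtColor(im,cv2.COLOR_RGB2HSV).astype(int); H,S,V=[hsv[...,i] for i in range(3)]
v,u=np.mgrid[0:384,0:512]; zz=W[...,2]
def at(m,h): p=np.argwhere(m); return ray("wrist",p[:,::-1].astype(float),h,st)[:,:2]
def circ(P): c,r=cv2.minEnclosingCircle(P.astype(np.float32)); return np.round(c,4),round(r,4),"mean",P.mean(0).round(4),"n",len(P)
red=((H<8)|(H>172))&(S>150)
k=red&(u>235)&(u<280)&(v>140)&(v<190); print("knob top",circ(at(k&(zz>.1),.107)), np.nanmax(zz[k]))
for nm,u0 in (("steel",286),("brass",230)):
    b=(abs(u-u0)<22)&(abs(v-213)<20)
    print(nm,"depth",circ(at(b&(zz<.047),.052)), np.nanpercentile(zz[b],[2,50,90]).round(4))
    g=cv2.cvtColor(im,cv2.COLOR_RGB2GRAY)[193:233,u0-26:u0+27]
    # plateau color of tray vs pocket
    e=cv2.Canny(cv2.resize(g,None,fx=4,fy=4,interpolation=cv2.INTER_CUBIC),20,50)
    print(g[20,::2])
    print(g[::2,26])
wl=(S<40)&(V>190)&(u>298)&(u<316)&(v>205)&(v<228)
P=at(wl,.052); print("line",P.mean(0),P.min(0),P.max(0),len(P))
mk=red&(u>318)&(u<348)&(v>170)&(v<190); P=at(mk&(zz>.045),.058); print("mark",P.mean(0),P.min(0),P.max(0),len(P), np.nanmedian(zz[mk]))
# yaw: housing front edge & rails
hb=(H>100)&(H<125)&(S>100)&(u>180)&(u<335)&(v>225)&(v<270)
w=W[hb&(zz>.065)]
(c,s,a)=cv2.minAreaRect(w[:,:2].astype(np.float32)*1000); print("housing",c,s,a)
r=[]
for nm,m in (("R+y",(u>318)&(u<342)),("R-y",(u>175)&(u<202))):
    w=W[m&(v>80)&(v<232)&(zz>.052)&(zz<.061)]; x,y=w[:,0],w[:,1]
    bins=np.linspace(x.min(),x.max(),30); 
    f=[( (a+b)/2, np.median(y[(x>=a)&(x<b)])) for a,b in zip(bins,bins[1:]) if ((x>=a)&(x<b)).sum()>3]
    f=np.array(f); p=np.polyfit(f[:,0],f[:,1],1); print(nm,"yaw deg",np.degrees(np.arctan(p[0])),"y at .63",np.polyval(p,.63), "x",x.min(),x.max())
z=np.load('w1.npz')
E
python3 st.py
```

```text
knob top (array([ 0.5835, -0.0151]), 0.0118, 'mean', array([ 0.5835, -0.0153]), 'n', 389) 0.10835240200009516
steel depth (array([0.6534, 0.0244]), 0.0162, 'mean', array([0.653 , 0.0244]), 'n', 448) [0.0307 0.0512 0.0524]
[134 133 133 133 133 129 121 132 133 134 135 138 135 136 138 135 136 129
  86  92 147 158 159 159 159 159 155]
[137 139 141 138 131 131 140 137 139 138 136 136 137 130  88  70  73  99
 127 132]
brass depth (array([ 0.6576, -0.0466]), 0.0131, 'mean', array([ 0.6572, -0.0467]), 'n', 289) [0.031  0.0514 0.0524]
[125 125 124 126 125 126 126 114  93 104 125 129 124 127 128 128 127 127
 111 122 129 130 133 129 130 130 131]
[131 130 129 129 131 129 121 130 126 127 127 127 125  88  68  72  98 121
 126 127]
line [0.65351862 0.05199219] [0.65095798 0.04357357] [0.65600524 0.06057396] 54
mark [0.60327621 0.0774939 ] [0.60081821 0.06042205] [0.60554324 0.09198369] 93 0.05876815365608984
housing (698.5215454101562, -8.595947265625) (31.552642822265625, 172.74917602539062) 3.160625696182251
R+y yaw deg 3.849282032644708 y at .63 0.070003036754351 x 0.4921153616015781 0.6729985082590279
R-y yaw deg 3.4446365459746873 y at .63 -0.09389254823433117 x 0.5015263082834105 0.6828353401400336
```

Call:
{"method": "apply_moves", "body": {"deltas": [-0.425,0.97,0.02,0,0,0,-0.425,0.97,0.02,0,0,0,-0.425,0.97,0.02,0,0,0,-0.425,0.97,0.02,0,0,0,-0.425,0.97,0.02,0,0,0,-0.425,0.97,0.02,0,0,0,-0.425,0.97,0.02,0,0,0,-0.425,0.97,0.02,0,0,0]}}

```text
time_s: 4.42
tool_pos: [0.4596, 0.2995, 0.2221]
ee_rot: [-0.032, 0.999, 0.0, 0.0]
contact_force: [-0.4, 0.3, -0.5]
finger_gap: 0.996
grip_force: 0.0
```

Call:
{"method": "apply_moves", "body": {"deltas": [0,0,0,0,0,0]}}

```text
time_s: 4.55
tool_pos: [0.4593, 0.3002, 0.222]
ee_rot: [-0.033, 0.999, 0.0, 0.0]
contact_force: [0.5, -0.2, -1.2]
finger_gap: 1.004
grip_force: 0.0
```

```bash
cat > part.py <<'E'
from h import *
st,im,d=shot("wrist"); print(st["time_s"],st["tool_pos"],st["ee_rot"])
W=cloud("wrist",d,st)
for nm,x0,y0 in (("steel",.516,.296),("brass",.400,.288)):
    s=(np.hypot(W[...,0]-x0,W[...,1]-y0)<.03)&(W[...,2]>.056)&(W[...,2]<.075)
    P=ray("wrist",np.argwhere(s)[:,::-1].astype(float),.06,st)
    if len(P)<20: continue
    c,r=cv2.minEnclosingCircle(P[:,:2].astype(np.float32)); print(nm,len(P),P.mean(0).round(4),np.round(c,4),round(r,4))
E
python3 part.py
```

```text
4.55 [0.45930093 0.30023038 0.22199761] [-3.32731687e-02  9.99446261e-01  2.60162247e-04  6.11924005e-06]
steel 391 [0.5165 0.2956 0.06  ] [0.5165 0.2955] 0.0149
brass 337 [0.401  0.2881 0.06  ] [0.401  0.2882] 0.0119
```

Call:
{"method": "apply_moves", "body": {"deltas": [0.477,-0.04,-0.9,0,0,0,0.477,-0.04,-0.9,0,0,0,0.477,-0.04,-0.9,0,0,0,0,0,0,0,0,0,0,0,0,0,0,0]}}

```text
time_s: 5.22
tool_pos: [0.5189, 0.2924, 0.1153]
ee_rot: [-0.031, 1.0, 0.0, 0.001]
contact_force: [0.3, -0.1, 0.7]
finger_gap: 0.998
grip_force: 0.0
```

```bash
python3 -c "
from h import *
s=telemetry.observe();print(s['tool_pos'],s['ee_rot'])"
```

```text
[0.51885536 0.29240856 0.11526053] [-3.08624117e-02  9.99523422e-01  2.96485027e-04  5.93187307e-04]
```

Call:
{"method": "apply_moves", "body": {"deltas": [-0.06,0.078,-0.2,0,0,0,0,0,-0.5,0,0,0,0,0,-0.5,0,0,0,0,0,-0.5,0,0,0,0,0,-0.2,0,0,0,0,0,0,0,0,0,0,0,0,0,0,0]}}

```text
time_s: 6.1
tool_pos: [0.5169, 0.2957, 0.0388]
ee_rot: [-0.031, 1.0, 0.0, 0.001]
contact_force: [0.0, -0.4, 0.2]
finger_gap: 1.001
grip_force: 0.0
```

Call:
{"method": "apply_moves", "body": {"deltas": [0,0,0,0,0,0,0,0,0,0,0,0,0,0,0,0,0,0,0,0,0,0,0,0,0,0,0,0,0,0,0,0,0,0,0,0], "hand": 1, "grip_force": 50}}

```text
time_s: 6.85
tool_pos: [0.5167, 0.2955, 0.0383]
ee_rot: [-0.031, 1.0, 0.0, 0.0]
contact_force: [-0.8, -1.3, 5.2]
finger_gap: 0.316
grip_force: 48.9
```

Call:
{"method": "apply_moves", "body": {"deltas": [0,0,0.4,0,0,0,0,0,0.9,0,0,0,0,0,0.9,0,0,0,0,0,0.9,0,0,0,0,0,0,0,0,0,0,0,0,0,0,0]}}

```text
time_s: 7.6
tool_pos: [0.5159, 0.2951, 0.1605]
ee_rot: [-0.031, 1.0, -0.0, -0.001]
contact_force: [0.0, 0.0, -4.6]
finger_gap: 0.311
grip_force: 49.8
```

```bash
cat > held.py <<'E'
from h import *
st,im,d=shot("wrist"); save(im,'held%d.png'%int(st["time_s"]*100)); print(st["time_s"],st["tool_pos"],st["ee_rot"],st["contact_force"],st["finger_gap"])
W=cloud("wrist",d,st); T=R.from_quat(st["ee_rot"]); t=T.inv().apply((W-st["tool_pos"]).reshape(-1,3)).reshape(W.shape)
s=(np.hypot(t[...,0],t[...,1])<.021)&(t[...,2]>-.04)&(t[...,2]<.05)
p=t[s]; zt=np.percentile(p[:,2],[1,5,10,25,50]); print(len(p),"z tool",zt.round(4))
top=(np.abs(t[...,2]-zt[1])<.004)&s
P=np.argwhere(top); print("pix",P.min(0),P.max(0))
q=t[top]; c,r=cv2.minEnclosingCircle(q[:,:2].astype(np.float32)); print("top tool xy",np.round(c,4),round(r,4),"mean",q.mean(0).round(4),"ext",q.min(0).round(4),q.max(0).round(4))
E
python3 held.py; cp pics/held*.png pics/hv.png
```

```text
7.6 [0.51594343 0.29505824 0.16051196] [-3.09200533e-02  9.99521388e-01 -4.15444966e-04 -8.78799748e-04] [ 0.01763767  0.02540156 -4.60239467] 0.31071589127654387
3726 z tool [-0.0389 -0.0351 -0.0295 -0.0217 -0.0209]
pix [240 220] [284 294]
top tool xy [0.0022 0.    ] 0.0201 mean [ 0.005  -0.0008 -0.0352] ext [-0.0127 -0.0189 -0.0391] [ 0.0104  0.0187 -0.0311]
```

View pics/hv.png

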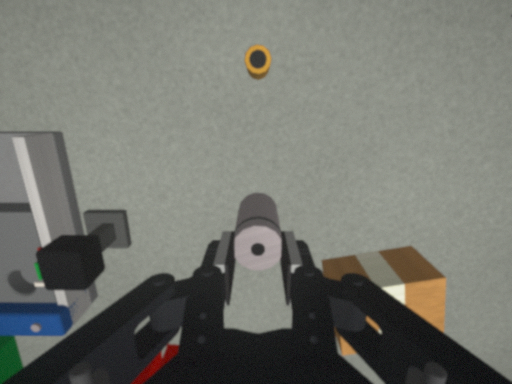

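```bash
cat > held.py <<'E'
from h import *
import sys
st,im,d=shot("wrist"); print(st["time_s"],st["tool_pos"],st["ee_rot"],st["contact_force"],st["finger_gap"])
zt=float(sys.argv[1]); rr=float(sys.argv[2])
W=cloud("wrist",d,st); T=R.from_quat(st["ee_rot"]); t=T.inv().apply((W-st["tool_pos"]).reshape(-1,3)).reshape(W.shape)
s=(np.hypot(t[...,0],t[...,1])<rr+.003)&(abs(t[...,2]-zt)<.003)
q=t[s]; c,r=cv2.minEnclosingCircle(q[:,:2].astype(np.float32))
A=np.c_[q[:,:2],np.ones(len(q))]; pl=np.linalg.lstsq(A,q[:,2],rcond=None)[0]
print("tool xy",np.round(c,4),round(r,4),"mean",q.mean(0).round(4),"slope",pl[:2].round(3),"ext",q.min(0).round(4),q.max(0).round(4))
E
python3 held.py -0.0217 0.015
```

```text
7.65 [0.515828   0.29501597 0.16010176] [-3.09407479e-02  9.99520282e-01 -5.79562401e-04 -1.24079818e-03] [-0.76233763 -0.03520317 -4.87452658] 0.3134305618546241
tool xy [ 0.0008 -0.    ] 0.0176 mean [ 0.0003  0.0001 -0.0212] slope [0.012 0.001] ext [-0.0158 -0.0155 -0.0245] [ 0.0141  0.0151 -0.0188]
```

Call:
{"method": "apply_moves", "body": {"deltas": [0.43,-0.84,0.3,0,0,0,0.43,-0.84,0.2,0,0,0,0.43,-0.84,0,0,0,0,0.43,-0.84,0,0,0,0,0.43,-0.84,0,0,0,0,0.43,-0.84,0,0,0,0,0.43,-0.84,0,0,0,0,0.43,-0.84,0,0,0,0]}}

```text
time_s: 8.7
tool_pos: [0.6542, 0.0254, 0.1802]
ee_rot: [-0.031, 1.0, 0.0, -0.001]
contact_force: [0.0, 0.3, -3.4]
finger_gap: 0.312
grip_force: 49.9
```

Call:
{"method": "apply_moves", "body": {"deltas": [0,0,-0.5,0,0,0,0,0,-0.5,0,0,0,0,0,0,0,0,0,0,0,0,0,0,0,0,0,0,0,0,0]}}

```text
time_s: 9.32
tool_pos: [0.6544, 0.0267, 0.1427]
ee_rot: [-0.031, 1.0, -0.0, 0.001]
contact_force: [-0.0, 0.2, -3.2]
finger_gap: 0.315
grip_force: 49.9
```

```bash
python3 held.py -0.0217 0.015
```

```text
9.325 [0.65442554 0.02667785 0.14267497] [-3.10391141e-02  9.99517967e-01 -5.26825213e-05  6.36077100e-04] [-0.02008635  0.2237692  -3.24429176] 0.314543196416755
tool xy [ 0.0004 -0.0001] 0.0178 mean [ 0.0003  0.0001 -0.0212] slope [0.016 0.003] ext [-0.0156 -0.0155 -0.0246] [ 0.014   0.0153 -0.0187]
```

Call:
{"method": "apply_moves", "body": {"deltas": [-0.028,-0.045,-0.5,0,0,0,0,0,-0.5,0,0,0,0,0,-0.15,0,0,0,0,0,0,0,0,0,0,0,0,0,0,0]}}

```text
time_s: 10.0
tool_pos: [0.6534, 0.0248, 0.0966]
ee_rot: [-0.031, 1.0, -0.0, 0.001]
contact_force: [-0.2, -0.4, -3.8]
finger_gap: 0.313
grip_force: 50.0
```

Call:
{"method": "apply_moves", "body": {"deltas": [0,0,-0.08,0,0,0,0,0,-0.08,0,0,0,0,0,-0.08,0,0,0,0,0,0,0,0,0]}}

```text
time_s: 10.5
tool_pos: [0.6528, 0.0248, 0.0858]
ee_rot: [-0.031, 1.0, 0.0, -0.0]
contact_force: [0.2, -0.1, -4.5]
finger_gap: 0.313
grip_force: 50.0
```

Call:
{"method": "apply_moves", "body": {"deltas": [0,0,-0.1,0,0,0,0,0,-0.1,0,0,0,0,0,-0.1,0,0,0,0,0,-0.05,0,0,0,0,0,0,0,0,0]}}

```text
time_s: 11.12
tool_pos: [0.6529, 0.0248, 0.072]
ee_rot: [-0.031, 1.0, -0.0, -0.0]
contact_force: [-0.5, -0.9, -3.6]
finger_gap: 0.316
grip_force: 50.0
```

Call:
{"method": "apply_moves", "body": {"deltas": [0,0,0,0,0,0,0,0,0,0,0,0,0,0,0,0,0,0,0,0,0,0,0,0], "hand": 0}}

```text
time_s: 11.62
tool_pos: [0.6531, 0.0248, 0.0724]
ee_rot: [-0.031, 1.0, -0.0, 0.0]
contact_force: [-0.1, 0.4, 0.4]
finger_gap: 0.502
grip_force: 0.0
```

Call:
{"method": "apply_moves", "body": {"deltas": [0,0,0.3,0,0,0,0,0,0.9,0,0,0,0,0,0.9,0,0,0,0,0,0.9,0,0,0,0,0,0,0,0,0,0,0,0,0,0,0]}}

```text
time_s: 12.38
tool_pos: [0.6528, 0.0248, 0.192]
ee_rot: [-0.031, 1.0, 0.0, -0.0]
contact_force: [-0.2, -0.1, -0.1]
finger_gap: 0.5
grip_force: 0.0
```

Run:
```python
from h import *
st,im,d=shot("wrist"); save(im,'w3.png'); W=cloud("wrist",d,st); print(st["tool_pos"])
s=(np.hypot(W[...,0]-.653,W[...,1]-.025)<.025)&(W[...,2]>.07)
q=W[s]; print(len(q),np.median(q[:,2]),q.max(0)); s&=W[...,2]>np.median(q[:,2])-.004; q=W[s]
print(q.mean(0),(q.max(0)+q.min(0))/2)
```

```text
[0.6527684  0.02475675 0.19202506]
11242 0.28975271158072213 [0.66841244 0.04890358 0.30663993]
[0.6396401  0.02419572 0.29514212] [0.63884848 0.02432956 0.29619873]
```

Run:
```python
from h import *
st,im,d=shot("wrist"); W=cloud("wrist",d,st)
s=(np.hypot(W[...,0]-.653,W[...,1]-.025)<.025)&(W[...,2]>.08)&(W[...,2]<.13)
q=W[s]; print(len(q),np.median(q[:,2])); q=q[q[:,2]>.088]
print(q.mean(0),(q.max(0)+q.min(0))/2)
```

```text
733 0.09148883981876815
[0.65323796 0.02492822 0.09152409] [0.65370952 0.02498829 0.09077729]
```

Call:
{"method": "apply_moves", "body": {"deltas": [-0.79,0.825,0,0,0,0,-0.79,0.825,0,0,0,0,-0.79,0.825,0,0,0,0,-0.79,0.825,0,0,0,0,-0.79,0.825,0,0,0,0,-0.79,0.825,0,0,0,0,-0.79,0.825,0,0,0,0,-0.79,0.825,0,0,0,0], "hand": -0.6}}

```text
time_s: 13.48
tool_pos: [0.3988, 0.2895, 0.1916]
ee_rot: [-0.031, 1.0, -0.0, -0.001]
contact_force: [0.8, -0.2, 0.2]
finger_gap: 0.797
grip_force: 0.0
```

Call:
{"method": "apply_moves", "body": {"deltas": [0,0,-0.9,0,0,0,0,0,-0.9,0,0,0,0,0,0,0,0,0,0,0,0,0,0,0]}}

```text
time_s: 13.98
tool_pos: [0.4007, 0.2889, 0.1212]
ee_rot: [-0.031, 1.0, 0.0, 0.0]
contact_force: [-0.2, -0.4, -0.0]
finger_gap: 0.799
grip_force: 0.0
```

```bash
python3 part.py
```

```text
13.975 [0.40067072 0.28894494 0.12123954] [-3.08489273e-02  9.99523963e-01  2.12217215e-04  3.83362706e-04]Traceback (most recent call last):
  File "part.py", line 6, in <module>
    P=ray("wrist",np.argwhere(s)[:,::-1].astype(float),.06,st)
  File "h.py", line 18, in ray
    K,D,C=cam(n,st); p=cv2.undistortPoints(np.array(uv,float).reshape(-1,1,2),K,D).reshape(-1,2)
                       ~~~~~~~~~~~~~~~~~~~^^^^^^^^^^^^^^^^^^^^^^^^^^^^^^^^^^^^^^^^
cv2.error: OpenCV(4.12.0) /io/opencv/modules/calib3d/src/undistort.dispatch.cpp:347: error: (-215:Assertion failed) CV_IS_MAT(_src) && CV_IS_MAT(_dst) && (_src->rows == 1 || _src->cols == 1) && (_dst->rows == 1 || _dst->cols == 1) && _src->cols + _src->rows - 1 == _dst->rows + _dst->cols - 1 && (CV_MAT_TYPE(_src->type) == CV_32FC2 || CV_MAT_TYPE(_src->type) == CV_64FC2) && (CV_MAT_TYPE(_dst->type) == CV_32FC2 || CV_MAT_TYPE(_dst->type) == CV_64FC2) in function 'cvUndistortPointsInternal'
```

Call:
{"method": "apply_moves", "body": {"deltas": [0,-0.02,-0.3,0,0,0,0,0,-0.5,0,0,0,0,0,-0.5,0,0,0,0,0,-0.5,0,0,0,0,0,-0.25,0,0,0,0,0,0,0,0,0,0,0,0,0,0,0]}}

```text
time_s: 14.9
tool_pos: [0.4005, 0.2882, 0.0388]
ee_rot: [-0.031, 1.0, 0.0, 0.0]
contact_force: [0.2, -0.3, -0.2]
finger_gap: 0.8
grip_force: 0.0
```

Call:
{"method": "apply_moves", "body": {"deltas": [0,0,0,0,0,0,0,0,0,0,0,0,0,0,0,0,0,0,0,0,0,0,0,0,0,0,0,0,0,0], "hand": 1}}

```text
time_s: 15.52
tool_pos: [0.4005, 0.2881, 0.0387]
ee_rot: [-0.031, 1.0, 0.0, 0.0]
contact_force: [-0.9, -0.8, 6.2]
finger_gap: 0.24
grip_force: 48.7
```

Call:
{"method": "apply_moves", "body": {"deltas": [0,0,0.4,0,0,0,0,0,0.9,0,0,0,0,0,0.9,0,0,0,0,0,0.9,0,0,0,0,0,0.5,0,0,0,0,0,0,0,0,0,0,0,0,0,0,0]}}

```text
time_s: 16.4
tool_pos: [0.3998, 0.2877, 0.1815]
ee_rot: [-0.031, 1.0, -0.0, -0.001]
contact_force: [-0.8, 0.6, -2.6]
finger_gap: 0.242
grip_force: 49.1
```

```bash
python3 held.py -0.0217 0.012
```

```text
16.4 [0.39977841 0.28773047 0.18146463] [-3.09360438e-02  9.99521185e-01 -2.97636491e-04 -5.21961081e-04] [-0.8053758   0.59046624 -2.56545789] 0.2417510221083956
tool xy [-0. -0.] 0.0151 mean [ 0.0004  0.0001 -0.021 ] slope [0.003 0.003] ext [-0.0126 -0.0117 -0.0245] [ 0.0112  0.0117 -0.0187]
```

Call:
{"method": "apply_moves", "body": {"deltas": [0.71,-0.925,0,0,0,0,0.71,-0.925,0,0,0,0,0.71,-0.925,0,0,0,0,0.71,-0.925,0,0,0,0,0.71,-0.925,0,0,0,0,0.71,-0.925,0,0,0,0,0.71,-0.925,0,0,0,0,0.71,-0.925,0,0,0,0]}}

```text
time_s: 17.45
tool_pos: [0.6278, -0.0093, 0.1809]
ee_rot: [-0.031, 1.0, 0.0, -0.001]
contact_force: [-0.5, 0.4, -1.1]
finger_gap: 0.238
grip_force: 49.3
```

Call:
{"method": "apply_moves", "body": {"deltas": [0.71,-0.925,0,0,0,0,0,0,-0.5,0,0,0,0,0,-0.5,0,0,0,0,0,0,0,0,0,0,0,0,0,0,0,0,0,0,0,0,0]}}

```text
time_s: 18.2
tool_pos: [0.6561, -0.045, 0.1431]
ee_rot: [-0.031, 1.0, -0.0, 0.001]
contact_force: [0.2, 0.1, -2.6]
finger_gap: 0.24
grip_force: 49.3
```

```bash
python3 held.py -0.0217 0.012
```

```text
18.2 [ 0.65610975 -0.04496534  0.14311858] [-3.10192475e-02  9.99518571e-01 -1.10614536e-04  6.48212799e-04] [ 0.21619389  0.10611778 -2.56969394] 0.23999316877198304
tool xy [0. 0.] 0.0149 mean [ 0.0003  0.0001 -0.021 ] slope [ 0.004 -0.001] ext [-0.0128 -0.0115 -0.0247] [ 0.0116  0.0118 -0.0188]
```

Call:
{"method": "apply_moves", "body": {"deltas": [0.03,-0.048,-0.5,0,0,0,0,0,-0.5,0,0,0,0,0,-0.15,0,0,0,0,0,0,0,0,0,0,0,0,0,0,0]}}

```text
time_s: 18.88
tool_pos: [0.6573, -0.047, 0.0968]
ee_rot: [-0.031, 1.0, -0.0, 0.0]
contact_force: [1.0, 1.0, -1.7]
finger_gap: 0.241
grip_force: 49.4
```

Call:
{"method": "apply_moves", "body": {"deltas": [0,0,-0.08,0,0,0,0,0,-0.08,0,0,0,0,0,-0.08,0,0,0,0,0,0,0,0,0]}}

```text
time_s: 19.38
tool_pos: [0.6568, -0.0469, 0.0862]
ee_rot: [-0.031, 1.0, 0.0, -0.0]
contact_force: [0.1, -0.1, -1.1]
finger_gap: 0.236
grip_force: 49.3
```

Call:
{"method": "apply_moves", "body": {"deltas": [0.01,0,-0.1,0,0,0,0,0,-0.1,0,0,0,0,0,-0.1,0,0,0,0,0,-0.05,0,0,0,0,0,0,0,0,0]}}

```text
time_s: 20.0
tool_pos: [0.6573, -0.0469, 0.0724]
ee_rot: [-0.031, 1.0, 0.0, -0.0]
contact_force: [-0.8, 0.2, -2.3]
finger_gap: 0.241
grip_force: 49.3
```

Call:
{"method": "apply_moves", "body": {"deltas": [0,0,0,0,0,0,0,0,0,0,0,0,0,0,0,0,0,0,0,0,0,0,0,0], "hand": 0.1}}

```text
time_s: 20.5
tool_pos: [0.6575, -0.0469, 0.0727]
ee_rot: [-0.031, 1.0, -0.0, 0.0]
contact_force: [-0.2, 0.1, 0.2]
finger_gap: 0.451
grip_force: 0.0
```

Call:
{"method": "apply_moves", "body": {"deltas": [0,0,0.3,0,0,0,0,0,0.9,0,0,0,0,0,0.9,0,0,0,0,0,0.9,0,0,0,-0.5,0.25,0,0,0,0,-0.5,0.25,0,0,0,0,0,0,0,0,0,0,0,0,0,0,0,0], "hand": 0}}

```text
time_s: 21.5
tool_pos: [0.6178, -0.0272, 0.1933]
ee_rot: [-0.031, 1.0, -0.0, 0.0]
contact_force: [-0.2, -0.2, -0.2]
finger_gap: 0.502
grip_force: 0.0
```

Run:
```python
from h import *
st,im,d=shot("wrist"); save(im,'w4.png'); W=cloud("wrist",d,st); print(st["time_s"],st["tool_pos"],st["ee_rot"])
for nm,x,y in (("steel",.6533,.0249),("brass",.6576,-.0469),("knob",.5835,-.0151)):
    s=(np.hypot(W[...,0]-x,W[...,1]-y)<.02)&(W[...,2]>.08)&(W[...,2]<.13)
    q=W[s]; m=np.percentile(q[:,2],75); q=q[abs(q[:,2]-m)<.004]
    print(nm,len(q),m,q.mean(0).round(4),((q.max(0)+q.min(0))/2).round(4))
```

```text
21.5 [ 0.61784286 -0.02715952  0.19328828] [-3.09446467e-02  9.99520975e-01 -9.96370699e-05  4.89098637e-04]
steel 583 0.09192717718035662 [0.6529 0.0244 0.0915] [0.6533 0.0245 0.0912]
brass 375 0.09221284611755487 [ 0.6572 -0.047   0.0917] [ 0.6581 -0.0472  0.0912]
knob 510 0.10677976159196503 [ 0.5843 -0.0154  0.1062] [ 0.585  -0.0152  0.1056]
```

View pics/w4.png

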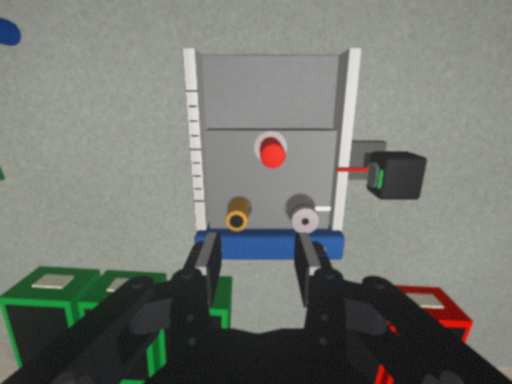

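Call:
{"method": "apply_moves", "body": {"deltas": [-0.425,0.15,0,0,0,0,-0.425,0.15,0,0,0,0,0,0,-0.6,0,0,0,0,0,-0.6,0,0,0,0,0,0,0,0,0,0,0,0,0,0,0], "hand": -0.4}}

```text
time_s: 22.3
tool_pos: [0.584, -0.0151, 0.1455]
ee_rot: [-0.031, 1.0, -0.0, 0.001]
contact_force: [0.8, 0.3, 0.4]
finger_gap: 0.702
grip_force: 0.0
```

Run:
```python
from h import *
st,im,d=shot("wrist"); W=cloud("wrist",d,st); print(st["time_s"],st["tool_pos"])
hsv=cv2.cvtColor(im,cv2.COLOR_RGB2HSV).astype(int); H,S,V=[hsv[...,i] for i in range(3)]
red=((H<8)|(H>172))&(S>150)
def at(m,h): p=np.argwhere(m); return ray("wrist",p[:,::-1].astype(float),h,st)[:,:2]
k=red&(np.hypot(W[...,0]-.584,W[...,1]+.015)<.025)&(W[...,2]>.1)&(W[...,2]<.115); P=at(k,.107); print("knob",cv2.minEnclosingCircle(P.astype(np.float32)),P.mean(0))
m=red&(abs(W[...,0]-.603)<.015)&(W[...,1]>.055)&(W[...,1]<.1)&(abs(W[...,2]-.057)<.006); M=at(m,.058)
w=(S<50)&(V>185)&(abs(W[...,0]-.653)<.015)&(W[...,1]>.043)&(W[...,1]<.061)&(abs(W[...,2]-.052)<.003); L=at(w,.052)
print(len(M),len(L),M.mean(0),L.mean(0),(L.mean(0)-M.mean(0))@[.9982,.0602])
```

```text
22.3 [ 0.58401266 -0.01514847  0.14554694]
knob ((0.5831233263015747, -0.015810316428542137), 0.012091727927327156) [ 0.58289765 -0.01539408]Traceback (most recent call last):
  File "<stdin>", line 8, in <module>
  File "<stdin>", line 5, in at
  File "h.py", line 18, in ray
    K,D,C=cam(n,st); p=cv2.undistortPoints(np.array(uv,float).reshape(-1,1,2),K,D).reshape(-1,2)
                       ~~~~~~~~~~~~~~~~~~~^^^^^^^^^^^^^^^^^^^^^^^^^^^^^^^^^^^^^^^^
cv2.error: OpenCV(4.12.0) /io/opencv/modules/calib3d/src/undistort.dispatch.cpp:347: error: (-215:Assertion failed) CV_IS_MAT(_src) && CV_IS_MAT(_dst) && (_src->rows == 1 || _src->cols == 1) && (_dst->rows == 1 || _dst->cols == 1) && _src->cols + _src->rows - 1 == _dst->rows + _dst->cols - 1 && (CV_MAT_TYPE(_src->type) == CV_32FC2 || CV_MAT_TYPE(_src->type) == CV_64FC2) && (CV_MAT_TYPE(_dst->type) == CV_32FC2 || CV_MAT_TYPE(_dst->type) == CV_64FC2) in function 'cvUndistortPointsInternal'
```

Call:
{"method": "apply_moves", "body": {"deltas": [-0.015,0,-0.4,0,0,0,0,0,-0.5,0,0,0,0,0,-0.5,0,0,0,0,0,-0.2,0,0,0,0,0,0,0,0,0,0,0,0,0,0,0]}}

```text
time_s: 23.1
tool_pos: [0.5832, -0.015, 0.0813]
ee_rot: [-0.031, 1.0, -0.0, 0.001]
contact_force: [-0.2, 0.9, 0.6]
finger_gap: 0.699
grip_force: 0.0
```

Call:
{"method": "apply_moves", "body": {"deltas": [0,0,0,0,0,0,0,0,0,0,0,0,0,0,0,0,0,0,0,0,0,0,0,0,0,0,0,0,0,0], "hand": 1, "grip_force": 70}}

```text
time_s: 23.72
tool_pos: [0.583, -0.0155, 0.0814]
ee_rot: [-0.031, 1.0, -0.0, 0.0]
contact_force: [-2.3, -3.7, 5.7]
finger_gap: 0.24
grip_force: 68.3
```

Call:
{"method": "apply_moves", "body": {"deltas": [-0.1,-0.006,0,0,0,0,-0.2,-0.012,0,0,0,0,-0.25,-0.015,0,0,0,0,-0.25,-0.015,0,0,0,0,-0.2,-0.012,0,0,0,0,-0.15,-0.009,0,0,0,0,-0.06,-0.004,0,0,0,0,0,0,0,0,0,0]}}

```text
time_s: 24.72
tool_pos: [0.5355, -0.0183, 0.0814]
ee_rot: [-0.031, 1.0, -0.0, 0.002]
contact_force: [7.0, -2.3, -0.2]
finger_gap: 0.242
grip_force: 68.6
```

```bash
cat > chk.py <<'E'
from h import *
u=np.array([.9982,.0602])
for n in ("wrist","top","scene"):
    st,im,d=shot(n); W=cloud(n,d,st); print(n,st["time_s"],st["tool_pos"],st["contact_force"])
    save(im,n+'5.png')
    hsv=cv2.cvtColor(im,cv2.COLOR_RGB2HSV).astype(int); H,S,V=[hsv[...,i] for i in range(3)]
    red=((H<8)|(H>172))&(S>110)
    def at(m,h): p=np.argwhere(m).astype(float); return ray(n,p[:,::-1],h,st)[:,:2] if len(p) else np.full((1,2),np.nan)
    m=red&(abs(W[...,0]-.603)<.02)&(W[...,1]>.06)&(W[...,1]<.1)&(abs(W[...,2]-.057)<.01)
    w=(S<50)&(V>175)&(abs(W[...,0]-.605)<.025)&(W[...,1]>.038)&(W[...,1]<.059)&(abs(W[...,2]-.052)<.006)
    M=at(m,.058).mean(0); L=at(w,.052).mean(0)
    print(m.sum(),w.sum(),M,L,"tray needs more pull by",(L-M)@u)
    for nm,x,y in (("steel",.605,.022),("brass",.609,-.05)):
        q=W[(np.hypot(W[...,0]-x,W[...,1]-y)<.02)&(W[...,2]>.085)&(W[...,2]<.1)]
        if len(q): print(nm,len(q),q.mean(0).round(4))
E
python3 chk.py
```

```text
wrist 24.725 [ 0.53552231 -0.01829651  0.08140314] [ 7.02595712 -2.31502989 -0.22821698]
19 0 [0.60078567 0.09509622] [nan nan] tray needs more pull by nan
top 24.775 [ 0.53560324 -0.0182966   0.08140869] [ 7.21904614 -2.67865426  0.87477571]
17 0 [0.6010541 0.076245 ] [nan nan] tray needs more pull by nan
scene 24.825 [ 0.53565547 -0.01829044  0.0814146 ] [ 7.0959446  -3.11475796 -0.09535915]
0 5 [nan nan] [0.60351153 0.04462723] tray needs more pull by nan
steel 71 [0.6084 0.0229 0.09  ]
brass 44 [ 0.6129 -0.0486  0.0902]
```

View pics/wrist5.png

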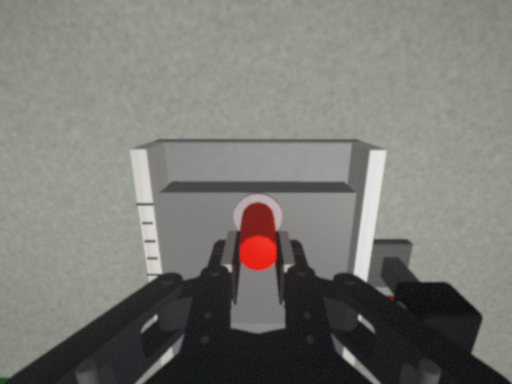

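Run:
```python
import cv2,numpy as np
b=cv2.imread('pics/scene5.png')[180:265,180:290]; a=cv2.imread('pics/top5.png')[120:205,195:305]
cv2.imwrite('pics/c5.png',np.vstack([cv2.resize(x,None,fx=3.5,fy=3.5,interpolation=2) for x in (a,b)]))
```

```text
(no output)
```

View pics/c5.png

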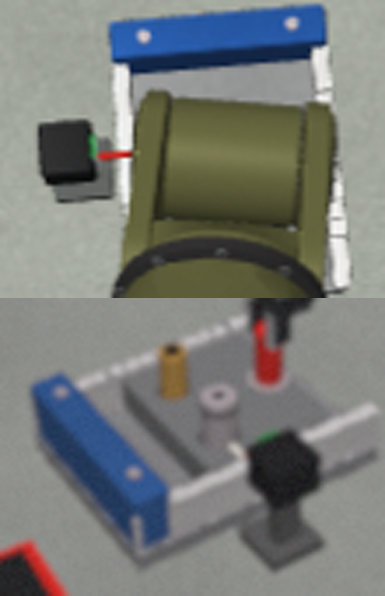

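Run:
```python
from h import *
u=np.array([.9982,.0602])
for f,p,q,mw,lw in (("w4",[.61784286,-.02715952,.19328828],[-3.09446467e-02,.999520975,-9.96e-05,4.891e-04],(340,360,160,178),(319,329,202,216)),
                 ("w2",[.59817596,-.0144205,.21487275],[-2.977e-02,.9995567,-3.13e-05,-2.55e-04],(321,334,173,189),(302,312,210,224))):
    im=cv2.imread(f'pics/{f}.png').astype(float); st={"tool_pos":np.array(p),"ee_rot":np.array(q)}
    out=[]
    for (a,b,c,e),wt,h in ((mw,im[...,2]-im[...,1],.058),(lw,im.min(2),.052)):
        A=wt[c:e,a:b]; A=np.clip(A-np.median(A,0)-12,0,None)
        v,uu=np.mgrid[c:e,a:b]; pix=[(A*uu).sum()/A.sum(),(A*v).sum()/A.sum()]
        P=ray("wrist",pix,h,st)[0,:2]; out.append(P); print(f,np.round(pix,2),P.round(4),(P@u).round(4))
    print("travel",(out[1]-out[0])@u)
```

```text
w4 [350.18 169.19] [0.6034 0.0752] 0.6068
w4 [323.47 208.22] [0.6537 0.0536] 0.6558
travel 0.04893493556843299
w2 [327.34 180.22] [0.6036 0.0705] 0.6067
w2 [306.53 215.88] [0.654  0.0521] 0.6559
travel 0.049179856649970516
```

Call:
{"method": "apply_moves", "body": {"deltas": [-0.018,-0.001,0,0,0,0,0,0,0,0,0,0,0,0,0,0,0,0,0,0,0,0,0,0,0,0,0,0,0,0,0,0,0,0,0,0,0,0,0,0,0,0,0,0,0,0,0,0]}}

```text
time_s: 25.88
tool_pos: [0.5349, -0.0183, 0.0814]
ee_rot: [-0.031, 1.0, -0.0, 0.002]
contact_force: [6.8, -3.5, 0.0]
finger_gap: 0.238
grip_force: 68.6
```

```bash
python3 -c "
from h import *
s=telemetry.observe();print(s['tool_pos'],s['contact_force'],s['grip_force'],s['finger_gap']);print(hand_in())"
```

```text
[ 0.53494929 -0.01831857  0.08139564] [ 6.83312614 -3.46986146  0.02586239] 68.62488269805908 0.2379920913355718
the job is handed in; nothing more can be done
None
```

I handed the job in with the steel pin and brass sleeve down in their pockets and the tray held about 48 mm out, within an estimated 2 mm of the red mark; the gripper hid the mark from view, so I could not check that directly, and no verdict came back.

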